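Point out the undriven wedge and the mallet

ROBOT

A 7-joint arm with a two-finger parallel gripper is mounted at the origin on the work surface. World frame = base frame: x ahead of the robot, y to its left, z up, the work surface at z = 0. Lengths are in m, angles in rad, forces in N, time in s.
With the tool pointing down it reaches from about 0.425 to 1.025 m from the base axis. Payload 9.4 kg.
Tool frame: the origin (TCP) lies midway between the tips of the shut fingers; the grasp point (between the pads) lies 19 mm behind it; z points along the fingers, y is the direction in which the jaws open and shut (so a half turn about z gives the same grasp; the last joint's range is limited). The gripper opens to 93 mm and grips with 3 to 60 N. Pads are 15 mm wide; open, the fingers measure 128 mm over their backs; the gripper's body (75 mm by 188 mm) begins 65 mm behind the grasp point.
Start: joints at [-1.3, 0.599, -0.003, 1.599, 0.002, 0.943, -0.08], TCP at [0.247, 0.682, 0.219] pointing down, gripper open.
Joint ranges: [-2.57, 2.57], [-0.35, 1.97], [-1.29, 1.29], [0.11, 2.56], [-1.05, 4.19], [0.11, 1.86], [-2.63, 2.63]. Speed limits (rad/s): [2.22, 2.22, 3.01, 3.01, 3.14, 3.14, 3.14].

INTERFACE

Orientations are given as a unit quaternion [x, y, z, w].
In Python, from workcell import get_obs, vision, job gives the robot as it stands.
- The arm moves only by the tool drive_tool, never from a script. Its argument "targets" is a list of rows, each an object with "dp": the shift along the tool's x, y, z in m, a list of three; "delta_rot": the turn, a rotation vector about the tool's x, y, z in degrees, a list of three; "fingers": the closure in counts, from 0 (fully open) to 255 (shut). In form: [{"dp": [tx, ty, tz], "delta_rot": [wx, wy, wz], "fingers": fingers}, ...]. A call has 1 to 10 rows; each row is the pose to reach, as a shift and turn from the pose commanded when the call began, along the tool's axes at that moment; what a row does not reach only later rows make up. A row lasts 1/8 s, in which the tool goes at most 62.5 mm and 10.7 degrees, less where a joint would pass 70% of its speed; a pose out of reach is approached as far as the arm can. A call with a gripper value outside its range is refused whole. The fingers move at their own pace and stop on an object; "grip_force" is the grip in N (left out, the last holds). Time passes only in rows, so rows that repeat a pose let the fingers close. It gives the time, the measured TCP pose, the force and the opening at its end, in the units of the state.
- get_obs(): the state, without advancing time (a new reading comes with each control period).
- vision.camera(name): name is "side" or "top" or "wrist"; returns a dict with "pixels" (384x512x3 uint8, red, green, blue), "range_z" (384x512 float32, m along the optical axis (not along the pixel's ray), 0 where there is no reading), "fx", "fy", "cx", "cy" (pixels), "distortion" ([k1, k2, p1, p2, k3] as OpenCV has them; the pictures are not rectified), "rvec" (rotation vector, rad) and "tvec" (3), from world to camera coordinates, as OpenCV has them; the wrist camera has in their place "mount" (4x4, takes a point from camera to tool coordinates, whose origin is the TCP and whose axes are the flange's). Camera axes: x right, y down, z forward; pixel columns grow to the right and rows downward; lengths in m; the calibration is good to about 2 mm. A picture is of the moment at which its call begins: read the wrist's pose just before it.
- job.sign_off(): hands the job in, once; it reports no verdict.
The state is a dict: "clock": time; "joints": joint angles; "qvel": joint speeds; "effort": joint torques, N m; "position": TCP position; "tool_rot": TCP orientation; "ft_force": force on the tool from outside, world axes, zero at the start; "moment": the same for the moment, N m; "finger_gap": finger opening in m.
Only numpy, scipy, OpenCV 4.12 (cv2) and the standard library are available. Lean on these libraries where they do the work, as an engineer would, in place of code of your own. Each camera call takes 0.05 s, during which the arm holds its last target.

TASK

This footstool is being glued up and its joints are still wet, so show your bench partner what is left to do without touching anything: point down with the fingertips at the one wedge that still stands well proud of the seat, and stay there, two or three centimetres above it, for about two seconds. Then point in the same way at the head of the wooden mallet that it is to be driven with, and finish there, still pointing at it. Do not touch, shift or lift anything, and do not point at a driven wedge or at the steel hammer on the way.

Things in the scene. Friction and masses are not known exactly. Their poses are not given: they have to be found in the camera images.
- proud_wedge: the one wedge not yet driven home: a small dark wooden wedge, 21 x 8 mm at its top, standing about 46 mm above the stool's seat, four times as tall as the other three wedges; it may be in any of the four tenons; origin at the centre of its top, z up, x along its 21 mm width
- wedge_b: a wedge that has been driven home: the same dark wedge, but standing only about 11 mm above the seat, in one of the other three tenons; origin at the centre of its top, z up, x along its 21 mm width
- wedge_c: a wedge that has been driven home: the same dark wedge, but standing only about 11 mm above the seat, in one of the other three tenons; origin at the centre of its top, z up, x along its 21 mm width
- wedge_d: a wedge that has been driven home: the same dark wedge, but standing only about 11 mm above the seat, in one of the other three tenons; origin at the centre of its top, z up, x along its 21 mm width
- stool: pale wooden footstool standing firmly on the bench, seat 180 x 260 mm (x, y) and 24 mm thick, seat top 220 mm above the bench; origin on the bench under the seat's middle, z up. Four 26 mm square tenon ends show in the seat at x = +-50, y = +-85 mm, 4 mm proud of it, a wedge in each. A steel F clamp grips the legs on its +x side 95 mm above the bench; it reaches to x = +155 mm, and its wooden handle to y = +310 mm. Nothing else on the bench is taller than the stool
- mallet_head (a point): middle of the upper face of the wooden mallet's head. The mallet is pale wood and lies on its side: block head 85 x 125 mm (x, y) and 64 mm high, its upper face 64 mm above the bench, z up; the handle runs 300 mm along +x. It lies on the right half of the bench (robot's right, -y), either nearer the stool or farther out, changing places with the hammer
- mallet: the same wooden mallet; origin on the bench under the middle of its head
- hammer_head (a point): top of the steel claw hammer's head, 28 mm above the bench; the head is 28 mm thick and 118 mm long along y, its round wooden handle runs 285 mm along +x
- hammer: the same claw hammer; origin on the bench under the middle of its head
- spare_wedge: loose spare wedge lying on the seat between the tenons, 21 x 62 mm, 8 mm thick; origin at its underside's middle
- pencil: flat orange carpenter's pencil lying on the seat between the tenons, 13 x 160 mm, 8 mm thick, along y; origin at its underside's middle
- bench_wedge: loose spare wedge lying on the bench near the chisel, 21 x 62 mm, 8 mm thick; origin at its underside's middle
- chisel: red-handled chisel lying on the bench near the robot along y, 270 mm long, 30 mm high; origin on the bench at its middle

How it is judged:
By the outcome, as a careful person would: the job done as asked, in the order asked, and still so for the second after the job is handed in, with the robot touching nothing.
It also fails if it takes over 48 s, if anything falls off the work surface, if the arm or the gripper's body presses on something with over 40 N, if the wrist force passes 120 N, or if a joint passes its speed limit or range.

## Working session

There is one attempt and no reset: what is moved stays moved. The work goes in short steps, Python scripts to look and compute and a tool call to move; the robot and the scene stay as the last step left them, time stands still between calls to the robot, and variables do not carry over. Pictures are saved under pics/ and viewed, and the job is handed in when it is done.

Besides the shell and the picture viewer there is one more tool, called after "Call:" by a JSON object that holds its "api" and its "payload". drive_tool: Moves the arm, as the interface text tells. Its arguments: {"type":"object","properties":{"targets":{"type":"array"},"grip_force":{"type":"number"}},"required":["targets"]}

```bash
mkdir -p pics
cat > h.py <<'E'
import numpy as np,cv2
from workcell import get_obs,vision,job
def cam(n):
    c=vision.camera(n)
    K=np.array([[c['fx'],0,c['cx']],[0,c['fy'],c['cy']],[0,0,1.]]);D=np.array(c['distortion'],float)
    return c,K,D
def world(c,K,D):
    h,w=c['range_z'].shape
    u,v=np.meshgrid(np.arange(w),np.arange(h))
    n=cv2.undistortPoints(np.stack([u,v],-1).reshape(-1,1,2).astype(np.float64),K,D).reshape(h,w,2)
    z=c['range_z']
    P=np.dstack([n[...,0]*z,n[...,1]*z,z])
    R=cv2.Rodrigues(np.array(c['rvec'],float))[0];t=np.array(c['tvec'],float).ravel()
    W=(P-t)@R
    W[z<=0]=np.nan
    return W
E
python3 - <<'E'
from h import *
o=get_obs();print(o['clock'],o['position'],o['tool_rot'],o['finger_gap'])
for n in('top','side'):
    c,K,D=cam(n);cv2.imwrite(f'pics/{n}0.png',c['pixels'][...,::-1])
    W=world(c,K,D);np.save(f'{n}0.npy',W);np.savez(f'{n}0.npz',p=c['pixels'],K=K,D=D,r=c['rvec'],t=c['tvec'])
E
```

```text
0.0 [0.24694425 0.68111604 0.21774155] [ 1.72993066e-01  9.84922722e-01 -7.92364219e-04 -6.25000592e-05] 0.09316821736287871
```

View pics/top0.png

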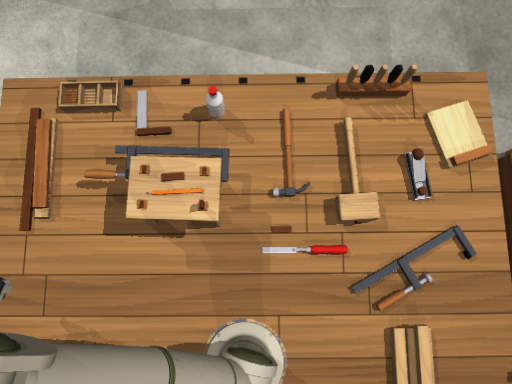

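View pics/side0.png

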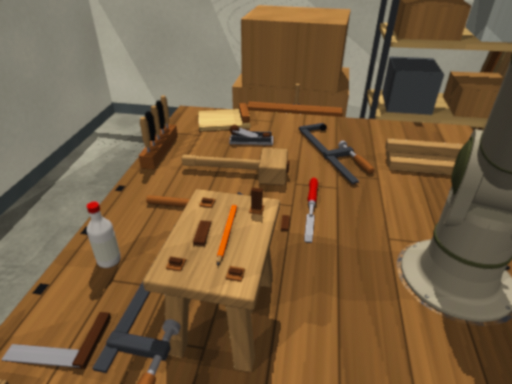

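The top picture shows the stool around (173,187), the hammer head at (289,190) and the mallet head at (359,207). In the side view, one wedge stands tall at (257,200), on the robot and −y side. In the top view that is the wedge at about (202,205).

Run:
```python
from h import *
for n in('top','side'):
    d=np.load(n+'0.npz');W=np.load(n+'0.npy');p=d['p']
    hsv=cv2.cvtColor(p,cv2.COLOR_RGB2HSV)
    # seat: height
    seat=(abs(W[...,2]-.220)<.008)
    print(n,'seat',np.nanmin(W[seat],0),np.nanmax(W[seat],0),np.nanmedian(W[seat],0),seat.sum())
    tall=(W[...,2]>.236)&(W[...,2]<.3)
    k,l,s,ce=cv2.connectedComponentsWithStats(tall.astype(np.uint8))
    for i in range(1,k):
        if s[i,4]>=3:
            q=W[l==i];print('tall',ce[i],s[i],q.min(0).round(4),q.max(0).round(4))
    m=(abs(W[...,2]-.064)<.006)&(W[...,1]<.0)&(W[...,0]>.4)
    k,l,s,ce=cv2.connectedComponentsWithStats(m.astype(np.uint8))
    for i in range(1,k):
        if s[i,4]>=60:
            q=W[l==i];print('64mm',ce[i],s[i],q.min(0).round(4),q.max(0).round(4),np.median(q,0).round(4))
    dark=(hsv[...,2]<125)&(W[...,2]>.21)&(W[...,2]<.29)&(W[...,0]>.4)&(hsv[...,1]>80)
    k,l,s,ce=cv2.connectedComponentsWithStats(dark.astype(np.uint8))
    for i in range(1,k):
        if s[i,4]>=6:
            q=W[l==i];print('dark',ce[i].round(1),s[i],q.min(0).round(3),q.max(0).round(3))
d=np.load('top0.npz')
im=cv2.resize(d['p'][140:230,110:235,::-1],None,fx=5,fy=5,interpolation=cv2.INTER_CUBIC);cv2.imwrite('pics/topz.png',im)
d=np.load('side0.npz')
im=cv2.resize(d['p'][180:300,140:290,::-1],None,fx=4,fy=4,interpolation=cv2.INTER_CUBIC);cv2.imwrite('pics/sidez.png',im)
```

```text
top seat [ 0.04771808 -0.07309027  0.21208059] [0.59572879 0.62687248 0.22798769] [0.50114888 0.18920304 0.22079896] 5523
tall [143.33333333 169.        ] [143 168   2   3   3] [0.5497 0.2721 0.236 ] [0.5548 0.2748 0.2384]
tall [201.30769231 203.84615385] [199 199   5  10  39] [0.4389 0.1023 0.2453] [0.4602 0.1133 0.2739]
tall [  7.90909091 288.72727273] [  5 285   7   8  33] [0.2189 0.6183 0.236 ] [0.2372 0.6263 0.2597]
tall [248.63414634 352.68292683] [222 346  56  20 164] [ 0.0455 -0.0848  0.2361] [0.0837 0.0499 0.2998]
64mm [418.390625 152.6875  ] [413 148  11  11  64] [ 0.6226 -0.5772  0.0583] [ 0.6551 -0.5455  0.069 ] [ 0.6391 -0.5615  0.0631]
64mm [358.42648491 205.79649464] [ 338  192   42   29 1027] [ 0.4252 -0.4241  0.058 ] [ 0.5139 -0.2972  0.0699] [ 0.4689 -0.3607  0.0643]
dark [143.9 169.3] [141 165   8   9  42] [0.543 0.263 0.221] [0.565 0.284 0.238]
dark [203.7 171.6] [200 167   9   9  37] [0.536 0.094 0.215] [0.558 0.117 0.234]
dark [171.7 176.5] [161 173  23   9 169] [0.521 0.164 0.217] [0.544 0.228 0.233]
dark [141.1 204. ] [139 200   5   8  32] [0.446 0.273 0.224] 
[... 1783 characters left out ...]
2 562] [ 0.4   -1.396  0.21 ] [ 0.772 -1.343  0.247]
dark [256.3 202.1] [251 187  12  33 344] [0.437 0.103 0.219] [0.46  0.139 0.27 ]
dark [207.5 202.3] [201 198  14  10  89] [0.536 0.099 0.22 ] [0.559 0.12  0.231]
dark [213.5 285.1] [142 219 134  86 437] [0.41  0.129 0.21 ] [0.597 0.327 0.22 ]
dark [201.8 233.8] [193 221  18  26 322] [0.521 0.164 0.219] [0.545 0.229 0.229]
dark [176.4 263.1] [167 257  20  14 178] [0.542 0.266 0.219] [0.567 0.29  0.234]
dark [219.5 261.8] [217 257   6  10  26] [0.484 0.249 0.219] [0.489 0.269 0.228]
dark [235.9 272. ] [228 268  16  10 120] [0.443 0.273 0.222] [0.467 0.288 0.231]
dark [232.4 279. ] [226 278  15   3  23] [0.446 0.291 0.219] [0.468 0.294 0.223]
```

View pics/topz.png

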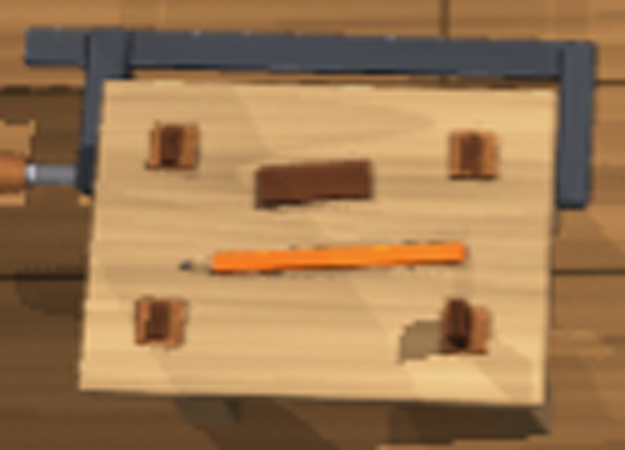

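View pics/sidez.png

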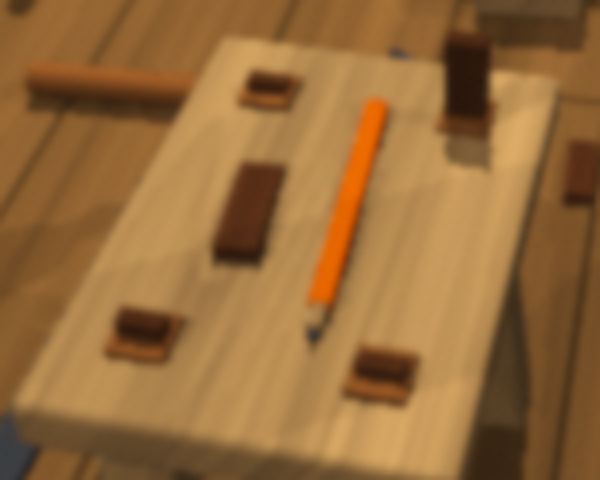

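The proud wedge is the −y/robot-side one: its top is near (0.449, 0.109, 0.266), and only that one measures tall in both views. I'll refine its xy and work out the moves.

Run:
```python
from h import *
from scipy.spatial.transform import Rotation as Ro
for n in('top','side'):
    W=np.load(n+'0.npy')
    for lo in(.25,.258,.262):
        m=(W[...,2]>lo)&(W[...,2]<.29)&(abs(W[...,0]-.45)<.04)&(abs(W[...,1]-.11)<.04)
        q=W[m];print(n,lo,m.sum(),np.median(q,0).round(4),q.min(0).round(4),q.max(0).round(4))
W=np.load('top0.npy')
print('hammer',W[190,285:294,:].round(3).tolist()[::4])
m=(abs(W[...,2]-.22)<.006)&(W[...,0]>.38)&(W[...,1]>.03)&(W[...,1]<.4);m=cv2.erode(m.astype(np.uint8),np.ones((3,3)))
print('seat rect',cv2.minAreaRect(W[m>0][:,:2].astype(np.float32)))
o=get_obs();R=Ro.from_quat(o['tool_rot']);p=o['position']
pts=[[.247,.681,.40],[.36,.30,.42],[.449,.109,.42],[.449,.109,.291]]
for w in pts: print(w,R.inv().apply(np.array(w)-p).round(3))
```

```text
top 0.25 36 [0.448  0.1083 0.2677] [0.4389 0.1023 0.2588] [0.4602 0.1133 0.2739]
top 0.258 36 [0.448  0.1083 0.2677] [0.4389 0.1023 0.2588] [0.4602 0.1133 0.2739]
top 0.262 31 [0.4497 0.1081 0.2683] [0.4389 0.1023 0.2639] [0.4602 0.1133 0.2739]
side 0.25 132 [0.4492 0.1139 0.2629] [0.4389 0.1033 0.2502] [0.4597 0.1172 0.2704]
side 0.258 91 [0.4495 0.1139 0.267 ] [0.439  0.1033 0.2581] [0.4597 0.1172 0.2704]
side 0.262 72 [0.4493 0.1136 0.2682] [0.4393 0.1033 0.2622] [0.4597 0.1172 0.2704]
hammer [[0.53, -0.136, 0.02], [0.529, -0.148, 0.028], [0.528, -0.161, 0.032]]
seat rect ((0.5020464658737183, 0.190422922372818), (0.25406041741371155, 0.17424868047237396), 87.58789825439453)
[0.247, 0.681, 0.4] [-0.    -0.    -0.182]
[0.36, 0.3, 0.42] [-0.236 -0.32  -0.202]
[0.449, 0.109, 0.42] [-0.385 -0.469 -0.201]
[0.449, 0.109, 0.291] [-0.385 -0.469 -0.072]
```

Call:
{"api": "drive_tool", "payload": {"targets": [{"dp": [0,0,-0.05],"delta_rot": [0,0,0],"fingers": 255},{"dp": [0,0,-0.1],"delta_rot": [0,0,0],"fingers": 255},{"dp": [0,0,-0.15],"delta_rot": [0,0,0],"fingers": 255},{"dp": [0,0,-0.2],"delta_rot": [0,0,0],"fingers": 255},{"dp": [-0.03,-0.04,-0.2],"delta_rot": [0,0,0],"fingers": 255},{"dp": [-0.06,-0.08,-0.2],"delta_rot": [0,0,0],"fingers": 255},{"dp": [-0.09,-0.12,-0.2],"delta_rot": [0,0,0],"fingers": 255},{"dp": [-0.12,-0.16,-0.2],"delta_rot": [0,0,0],"fingers": 255},{"dp": [-0.12,-0.16,-0.2],"delta_rot": [0,0,0],"fingers": 255}]}}

```text
clock: 1.23
position: [0.3073, 0.4866, 0.4193]
tool_rot: [0.175, 0.984, -0.0, 0.001]
ft_force: [-0.7, 0.7, 1.2]
finger_gap: 0.0076
```

Call:
{"api": "drive_tool", "payload": {"targets": [{"dp": [-0.03,-0.04,0],"delta_rot": [0,0,0],"fingers": 255},{"dp": [-0.06,-0.08,0],"delta_rot": [0,0,0],"fingers": 255},{"dp": [-0.09,-0.12,0],"delta_rot": [0,0,0],"fingers": 255},{"dp": [-0.12,-0.16,0],"delta_rot": [0,0,0],"fingers": 255},{"dp": [-0.155,-0.195,0],"delta_rot": [0,0,0],"fingers": 255},{"dp": [-0.19,-0.23,0],"delta_rot": [0,0,0],"fingers": 255},{"dp": [-0.23,-0.27,0],"delta_rot": [0,0,0],"fingers": 255},{"dp": [-0.265,-0.31,0],"delta_rot": [0,0,0],"fingers": 255},{"dp": [-0.265,-0.31,0],"delta_rot": [0,0,0],"fingers": 255},{"dp": [-0.265,-0.31,0],"delta_rot": [0,0,0],"fingers": 255}]}}

```text
clock: 2.48
position: [0.4488, 0.1097, 0.4185]
tool_rot: [0.173, 0.985, 0.0, -0.0]
ft_force: [0.2, 1.0, -0.0]
finger_gap: 0.0003
```

Run:
```python
from h import *
from scipy.spatial.transform import Rotation as Ro
o=get_obs();R=Ro.from_quat(o['tool_rot']);p=o['position'];print(o['clock'],p,o['joints'],o['finger_gap'])
print(R.inv().apply(np.array([.449,.110,.291])-p).round(4))
c,K,D=cam('wrist');cv2.imwrite('pics/w1.png',c['pixels'][...,::-1])
n=cv2.undistortPoints(np.stack(np.meshgrid(np.arange(512),np.arange(384)),-1).reshape(-1,1,2).astype(float),K,D).reshape(384,512,2)
z=c['range_z'];P=np.dstack([n*z[...,None],z]);M=np.array(c['mount'])
W=R.apply((P.reshape(-1,3)@M[:3,:3].T+M[:3,3])).reshape(384,512,3)+p
m=(z>0)&(W[...,2]>.262)&(W[...,2]<.275)&(abs(W[...,0]-.45)<.03)&(abs(W[...,1]-.11)<.03)
q=W[m];print(m.sum());print(np.median(q,0),q.min(0),q.max(0)) if m.any() else 0
```

```text
2.475 [0.44883442 0.10965221 0.41846797] [-0.65424712  0.07019133  0.3185808   1.9029886  -0.02412255  1.17234637
  0.89669702] 0.0003126437166427401
[-1.000e-04  4.000e-04  1.275e-01]
155
[0.44953072 0.10895044 0.26894781] [0.43953061 0.1042402  0.2625573 ] [0.46117126 0.11474599 0.27089578]
```

View pics/w1.png

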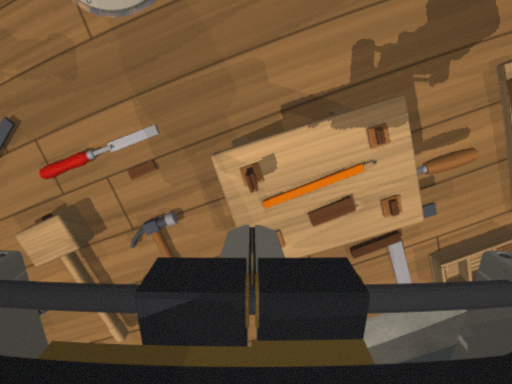

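The wrist view shows the proud wedge at (252,178), in line with the fingertips. Its top measures (0.4495, 0.109, 0.267), so all three cameras agree. I'll descend about 126 mm and hold.

Call:
{"api": "drive_tool", "payload": {"targets": [{"dp": [0,0,0.03],"delta_rot": [0,0,0],"fingers": 255},{"dp": [0,0,0.06],"delta_rot": [0,0,0],"fingers": 255},{"dp": [0,0,0.085],"delta_rot": [0,0,0],"fingers": 255},{"dp": [0,0,0.105],"delta_rot": [0,0,0],"fingers": 255},{"dp": [0,0,0.12],"delta_rot": [0,0,0],"fingers": 255},{"dp": [0,0,0.126],"delta_rot": [0,0,0],"fingers": 255},{"dp": [0,0,0.126],"delta_rot": [0,0,0],"fingers": 255}]}}

```text
clock: 3.4
position: [0.4487, 0.1093, 0.2926]
tool_rot: [0.172, 0.985, -0.0, -0.0]
ft_force: [0.2, 0.6, 0.4]
finger_gap: 0.0003
```

Run:
```python
from h import *
o=get_obs();print(o['clock'],o['position'],o['ft_force'])
c,K,D=cam('side');cv2.imwrite('pics/s2.png',cv2.resize(c['pixels'][100:300,140:400,::-1],None,fx=3,fy=3))
```

```text
3.4 [0.44871887 0.1093465  0.29255396] [0.17811701 0.58497284 0.35083192]
```

View pics/s2.png

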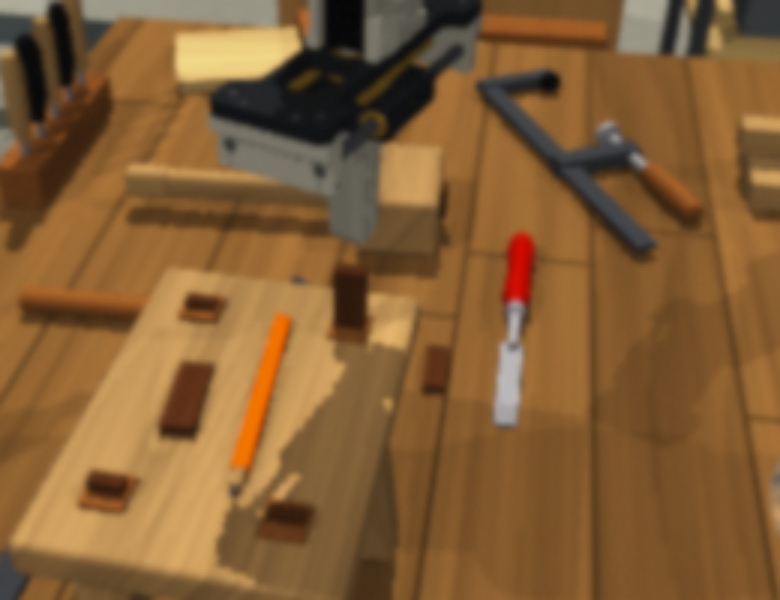

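The shut fingertips, at (352,240) in the crop, are right above the proud wedge's top at (350,268), with a clear gap of about 25 mm. I'll hold here.

Call:
{"api": "drive_tool", "payload": {"targets": [{"dp": [0,0,0],"delta_rot": [0,0,0],"fingers": 255},{"dp": [0,0,0],"delta_rot": [0,0,0],"fingers": 255},{"dp": [0,0,0],"delta_rot": [0,0,0],"fingers": 255},{"dp": [0,0,0],"delta_rot": [0,0,0],"fingers": 255},{"dp": [0,0,0],"delta_rot": [0,0,0],"fingers": 255},{"dp": [0,0,0],"delta_rot": [0,0,0],"fingers": 255},{"dp": [0,0,0],"delta_rot": [0,0,0],"fingers": 255},{"dp": [0,0,0],"delta_rot": [0,0,0],"fingers": 255},{"dp": [0,0,0],"delta_rot": [0,0,0],"fingers": 255},{"dp": [0,0,0],"delta_rot": [0,0,0],"fingers": 255}]}}

```text
clock: 4.7
position: [0.4489, 0.1085, 0.2926]
tool_rot: [0.173, 0.985, -0.0, 0.0]
ft_force: [-0.2, 0.4, -0.6]
finger_gap: 0.0008
```

Call:
{"api": "drive_tool", "payload": {"targets": [{"dp": [0,0,0],"delta_rot": [0,0,0],"fingers": 255},{"dp": [0,0,0],"delta_rot": [0,0,0],"fingers": 255},{"dp": [0,0,0],"delta_rot": [0,0,0],"fingers": 255},{"dp": [0,0,0],"delta_rot": [0,0,0],"fingers": 255},{"dp": [0,0,0],"delta_rot": [0,0,0],"fingers": 255},{"dp": [0,0,0],"delta_rot": [0,0,0],"fingers": 255},{"dp": [0,0,0],"delta_rot": [0,0,0],"fingers": 255}]}}

```text
clock: 5.58
position: [0.4489, 0.1085, 0.2926]
tool_rot: [0.173, 0.985, 0.0, 0.0]
ft_force: [-0.9, 0.7, 0.1]
finger_gap: 0.0005
```

Run:
```python
from h import *
from scipy.spatial.transform import Rotation as Ro
o=get_obs();R=Ro.from_quat(o['tool_rot']);p=o['position'];print(o['clock'],p)
for w in [[.449,.109,.40],[.42,-.05,.40],[.42,-.15,.40],[.469,-.359,.40],[.469,-.359,.089]]: print(w,R.inv().apply(np.array(w)-p).round(3))
```

```text
5.575 [0.44886906 0.10854065 0.29262161]
[0.449, 0.109, 0.4] [ 0.     0.    -0.107]
[0.42, -0.05, 0.4] [-0.027 -0.159 -0.107]
[0.42, -0.15, 0.4] [-0.061 -0.253 -0.107]
[0.469, -0.359, 0.4] [-0.178 -0.433 -0.107]
[0.469, -0.359, 0.089] [-0.178 -0.433  0.204]
```

Call:
{"api": "drive_tool", "payload": {"targets": [{"dp": [0,0,-0.03],"delta_rot": [0,0,0],"fingers": 255},{"dp": [0,0,-0.07],"delta_rot": [0,0,0],"fingers": 255},{"dp": [0,0,-0.107],"delta_rot": [0,0,0],"fingers": 255},{"dp": [-0.007,-0.04,-0.107],"delta_rot": [0,0,0],"fingers": 255},{"dp": [-0.014,-0.08,-0.107],"delta_rot": [0,0,0],"fingers": 255},{"dp": [-0.02,-0.12,-0.107],"delta_rot": [0,0,0],"fingers": 255},{"dp": [-0.027,-0.16,-0.107],"delta_rot": [0,0,0],"fingers": 255},{"dp": [-0.044,-0.206,-0.107],"delta_rot": [0,0,0],"fingers": 255},{"dp": [-0.061,-0.253,-0.107],"delta_rot": [0,0,0],"fingers": 255},{"dp": [-0.09,-0.298,-0.107],"delta_rot": [0,0,0],"fingers": 255}]}}

```text
clock: 6.82
position: [0.4314, -0.2038, 0.4]
tool_rot: [0.173, 0.985, 0.0, 0.001]
ft_force: [1.2, 0.7, 0.1]
finger_gap: 0.0006
```

Call:
{"api": "drive_tool", "payload": {"targets": [{"dp": [-0.03,-0.045,0],"delta_rot": [0,0,0],"fingers": 255},{"dp": [-0.06,-0.09,0],"delta_rot": [0,0,0],"fingers": 255},{"dp": [-0.088,-0.135,0],"delta_rot": [0,0,0],"fingers": 255},{"dp": [-0.088,-0.135,0.03],"delta_rot": [0,0,0],"fingers": 255},{"dp": [-0.088,-0.135,0.08],"delta_rot": [0,0,0],"fingers": 255},{"dp": [-0.088,-0.135,0.13],"delta_rot": [0,0,0],"fingers": 255},{"dp": [-0.088,-0.135,0.16],"delta_rot": [0,0,0],"fingers": 255},{"dp": [-0.088,-0.135,0.16],"delta_rot": [0,0,0],"fingers": 255}]}}

```text
clock: 7.82
position: [0.4678, -0.3584, 0.2378]
tool_rot: [0.173, 0.985, 0.001, -0.002]
ft_force: [0.1, 0.1, 0.3]
finger_gap: 0.0004
```

Run:
```python
from h import *
from scipy.spatial.transform import Rotation as Ro
o=get_obs();R=Ro.from_quat(o['tool_rot']);p=o['position'];print(o['clock'],p,o['joints'])
c,K,D=cam('wrist');cv2.imwrite('pics/w3.png',c['pixels'][...,::-1])
n=cv2.undistortPoints(np.stack(np.meshgrid(np.arange(512),np.arange(384)),-1).reshape(-1,1,2).astype(float),K,D).reshape(384,512,2)
z=c['range_z'];P=np.dstack([n*z[...,None],z]);M=np.array(c['mount'])
W=R.apply((P.reshape(-1,3)@M[:3,:3].T+M[:3,3])).reshape(384,512,3)+p
m=(z>0)&(abs(W[...,2]-.064)<.006)&(abs(W[...,0]-.47)<.09)&(abs(W[...,1]+.36)<.09)
q=W[m];print(m.sum(),np.median(q,0),q.min(0),q.max(0))
print(R.inv().apply(np.array([.469,-.359,.089])-p).round(4))
```

```text
7.825 [ 0.46776648 -0.35842927  0.23782373] [ 0.12812617  0.47576939  0.63007245  1.92112675 -0.36173826  0.86342314
  2.16835934]
6511 [ 0.46784429 -0.35957423  0.06415815] [ 0.42597411 -0.42531256  0.0580317 ] [ 0.51533858 -0.29724036  0.06715436]
[-0.002  -0.0002  0.1488]
```

View pics/w3.png

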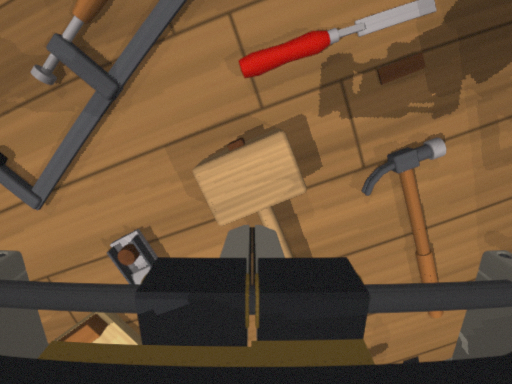

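The wrist view shows the pale block head at (250,178), directly ahead of the fingertips. The hammer is well away at (405,160). I'll descend to about 25 mm above the mallet head.

Call:
{"api": "drive_tool", "payload": {"targets": [{"dp": [0,0,0.04],"delta_rot": [0,0,0],"fingers": 255},{"dp": [-0.001,0,0.08],"delta_rot": [0,0,0],"fingers": 255},{"dp": [-0.002,-0.001,0.11],"delta_rot": [0,0,0],"fingers": 255},{"dp": [-0.002,-0.001,0.13],"delta_rot": [0,0,0],"fingers": 255},{"dp": [-0.002,-0.001,0.143],"delta_rot": [0,0,0],"fingers": 255},{"dp": [-0.002,-0.001,0.148],"delta_rot": [0,0,0],"fingers": 255},{"dp": [-0.002,-0.001,0.148],"delta_rot": [0,0,0],"fingers": 255},{"dp": [-0.002,-0.001,0.148],"delta_rot": [0,0,0],"fingers": 255},{"dp": [-0.002,-0.001,0.148],"delta_rot": [0,0,0],"fingers": 255},{"dp": [-0.002,-0.001,0.148],"delta_rot": [0,0,0],"fingers": 255}]}}

```text
clock: 9.12
position: [0.4703, -0.3609, 0.0919]
tool_rot: [0.173, 0.985, -0.0, 0.0]
ft_force: [0.2, -0.1, -0.1]
finger_gap: 0.0003
```

Call:
{"api": "drive_tool", "payload": {"targets": [{"dp": [0,0,0],"delta_rot": [0,0,0],"fingers": 255},{"dp": [0,0,0],"delta_rot": [0,0,0],"fingers": 255},{"dp": [0,0,0],"delta_rot": [0,0,0],"fingers": 255},{"dp": [0,0,0],"delta_rot": [0,0,0],"fingers": 255},{"dp": [0,0,0],"delta_rot": [0,0,0],"fingers": 255},{"dp": [0,0,0],"delta_rot": [0,0,0],"fingers": 255},{"dp": [0,0,0],"delta_rot": [0,0,0],"fingers": 255},{"dp": [0,0,0],"delta_rot": [0,0,0],"fingers": 255},{"dp": [0,0,0],"delta_rot": [0,0,0],"fingers": 255},{"dp": [0,0,0],"delta_rot": [0,0,0],"fingers": 255}]}}

```text
clock: 10.38
position: [0.4702, -0.3609, 0.0916]
tool_rot: [0.173, 0.985, 0.0, 0.0]
ft_force: [-0.3, 0.1, -0.4]
finger_gap: 0.0004
```

Run:
```python
from h import *
o=get_obs();print(o['clock'],o['position'],o['ft_force'],abs(np.array(o['qvel'])).max())
for n in('side','top'):
    c,K,D=cam(n);cv2.imwrite(f'pics/{n}4.png',c['pixels'][...,::-1])
    W=world(c,K,D)
    if n=='side':
        m=(W[...,2]>.236)&(W[...,2]<.3)&(abs(W[...,0]-.45)<.04)&(abs(W[...,1]-.11)<.04);print(np.median(W[m],0),m.sum())
```

```text
10.375 [ 0.4701713  -0.36086149  0.09163242] [-0.25800655  0.1491074  -0.3703142 ] 0.0016132415627149786
[0.44943457 0.11366736 0.25667355] 197
```

View pics/side4.png

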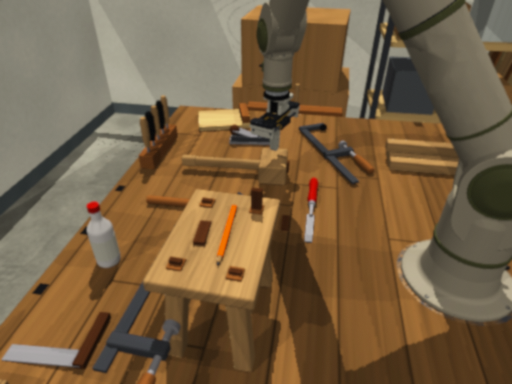

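View pics/top4.png

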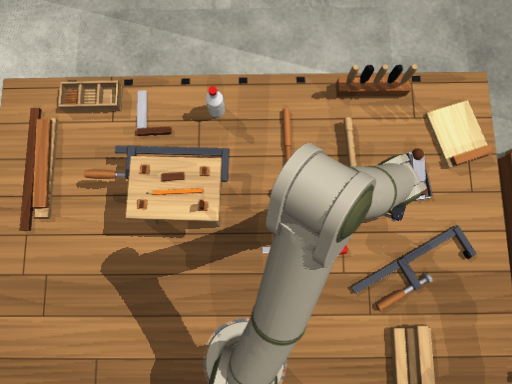

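The side view shows the fingers at (275,140), just above the mallet head at (273,158), and the stool unchanged. The gap is about 27.5 mm, so I'll lower 3 mm to sit mid-band.

Call:
{"api": "drive_tool", "payload": {"targets": [{"dp": [0,0,0.003],"delta_rot": [0,0,0],"fingers": 255},{"dp": [0,0,0.003],"delta_rot": [0,0,0],"fingers": 255},{"dp": [0,0,0.003],"delta_rot": [0,0,0],"fingers": 255},{"dp": [0,0,0.003],"delta_rot": [0,0,0],"fingers": 255},{"dp": [0,0,0.003],"delta_rot": [0,0,0],"fingers": 255},{"dp": [0,0,0.003],"delta_rot": [0,0,0],"fingers": 255},{"dp": [0,0,0.003],"delta_rot": [0,0,0],"fingers": 255},{"dp": [0,0,0.003],"delta_rot": [0,0,0],"fingers": 255},{"dp": [0,0,0.003],"delta_rot": [0,0,0],"fingers": 255},{"dp": [0,0,0.003],"delta_rot": [0,0,0],"fingers": 255}]}}

```text
clock: 11.72
position: [0.4702, -0.3608, 0.0887]
tool_rot: [0.173, 0.985, 0.0, 0.0]
ft_force: [-0.5, 0.1, 0.4]
finger_gap: 0.0004
```

Call:
{"api": "drive_tool", "payload": {"targets": [{"dp": [0,0,0],"delta_rot": [0,0,0],"fingers": 255},{"dp": [0,0,0],"delta_rot": [0,0,0],"fingers": 255},{"dp": [0,0,0],"delta_rot": [0,0,0],"fingers": 255},{"dp": [0,0,0],"delta_rot": [0,0,0],"fingers": 255},{"dp": [0,0,0],"delta_rot": [0,0,0],"fingers": 255},{"dp": [0,0,0],"delta_rot": [0,0,0],"fingers": 255},{"dp": [0,0,0],"delta_rot": [0,0,0],"fingers": 255},{"dp": [0,0,0],"delta_rot": [0,0,0],"fingers": 255}]}}

```text
clock: 12.72
position: [0.4702, -0.3609, 0.0886]
tool_rot: [0.173, 0.985, -0.0, 0.0]
ft_force: [-0.2, -0.2, -0.0]
finger_gap: 0.0005
```

Run:
```python
from h import *
o=get_obs();print(o['clock'],o['position'],o['ft_force']);print(job.sign_off())
```

```text
12.725 [ 0.47021125 -0.36087291  0.08864533] [-0.18718454 -0.2120372  -0.03452151]
the job is handed in; nothing more can be done
None
```

I pointed with shut fingertips at the proud wedge, the one on the robot's side and to its right (−y), from about 25 mm above its top. I held there for a little over 2 s. I then lifted and passed beside the steel hammer about 0.37 m above it. The arm finished pointing at the middle of the mallet head, about 25 mm above it, and I handed the job in at 12.7 s.

**Position:** the top, side and wrist cameras placed the wedge within about 5 mm of each other, with the side view differing most in y. They placed the mallet head within about 3 mm, setting aside the side view's y, where part of the face was hidden.

**Contact:** the force readings I took, at the end of each move, stayed near zero (about 1 N at most). In the last pictures the stool and its wedges looked unmoved. The arm hid the mallet head and the hammer head in the top view, so I couldn't compare those from above; in the side view the mallet looked unmoved.

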